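Load the slide table and crank the sample pot under the needle

TASK

First stand the sample pot in the slide table's nest nearest the needle and every blue-capped bottle that stands on the bench in front of the table in one of the other nests, upright and each down in its own nest. Then fit the crank from the cork mat fully onto the square shaft and wind it clockwise until the needle points at the middle of the pot's lid. Finally take the crank off and lay it flat, handle up, back on its mat, leaving the table where you wound it; the needle is delicate, so nothing may knock against it.

Things in the scene. Friction and masses are not known exactly. Their poses are not given: they have to be found in the camera images.
- slide_base: The slide table, fixed: a low aluminium bed 640 x 110 mm with a grey gear housing (74 x 80 mm, 50 mm high) at one end. Origin on the bench right below the upright drive shaft; y axis along the bed from the shaft to the needle, x across it, away from the robot, z up.
- shaft_end (a point): Top centre of the square part of the bare upright steel shaft on the gear housing. The square is 14 mm wide, 30 mm tall above a round shoulder (42 mm across, 54 mm above the bench), with a 6 mm cone on top. Its sides are parallel to this point's x and y axes, which turn with the shaft (which the crank turns).
- shaft (a joint): Angle of the shaft in rad, growing clockwise seen from above. It starts at 0 against its stop, so it turns only clockwise from there; each clockwise turn moves the carriage 30 mm away from the shaft, towards the needle, and turning back brings it back. Light friction (about 0.1 N m); it stays where it is left.
- carriage (a joint): Travel of the carriage along the bed, in m: 0 at the start (near the shaft), growing as it moves away from the shaft, 0.16 at the far end. Only the shaft drives it (0.030 m a turn); do not push it.
- nest_0 (a point): Centre of the floor of nest 0 of the carriage, 42 mm above the bench; moves with the carriage. Four square grey nests in a row, 50 mm wide inside, 56 mm apart, walls 8 mm high and 6 mm thick. This is the nest nearest the shaft. Its axes are those of the slide table.
- nest_1 (a point): Centre of the floor of nest 1 of the carriage, 42 mm above the bench; moves with the carriage. Four square grey nests in a row, 50 mm wide inside, 56 mm apart, walls 8 mm high and 6 mm thick.  Its axes are those of the slide table.
- nest_2 (a point): Centre of the floor of nest 2 of the carriage, 42 mm above the bench; moves with the carriage. Four square grey nests in a row, 50 mm wide inside, 56 mm apart, walls 8 mm high and 6 mm thick.  Its axes are those of the slide table.
- nest_3 (a point): Centre of the floor of nest 3 of the carriage, 42 mm above the bench; moves with the carriage. Four square grey nests in a row, 50 mm wide inside, 56 mm apart, walls 8 mm high and 6 mm thick. This is the nest nearest the needle. Its axes are those of the slide table.
- needle_tip (a point): Lower tip of the thin fixed steel needle (4 mm thick, 45 mm long, under a 16 mm hub) over the bed's middle line, 105 mm above the bench. A 26 mm block and a 12 mm rod at 177 to 203 mm height hold it from a 210 mm post that stands 120 mm behind it (+x of the slide table). The pot's lid passes 15 mm below the tip; bottles would hit the needle.
- sample_pot_mid (a point): Centre of the sample pot, half-way up: a short clear pot with a wide white ribbed screw lid, 43 mm diameter, 48 mm high, upright.
- bottle_3_mid (a point): Centre, half-way up, of an upright reagent bottle with a blue ribbed screw cap, 44 mm diameter, 94 mm high (cap 34 mm diameter, the top 22 mm), 0.1 kg. One to three of these bottles stand in front of the table; None when this one is absent.
- bottle_4_mid (a point): Centre, half-way up, of an upright reagent bottle with a blue ribbed screw cap, 44 mm diameter, 90 mm high (cap 34 mm diameter, the top 22 mm), 0.1 kg. One to three of these bottles stand in front of the table; None when this one is absent.
- bottle_5_mid (a point): Centre, half-way up, of an upright reagent bottle with a blue ribbed screw cap, 44 mm diameter, 92 mm high (cap 34 mm diameter, the top 22 mm), 0.1 kg. One to three of these bottles stand in front of the table; None when this one is absent.
- crank_hub (a point): On the hub's axis, 34 mm above the crank's underside, 12 mm below the hub's top. Square hub 36 x 36 x 46 mm with a 16 mm square socket, 38 mm deep, open below. Sides of hub and socket are parallel to this point's x and y; x points along the arm to the handle, z up. Home on the shaft, the underside rests on the shoulder and this point is 4 mm above point shaft_end. Carry the crank by the hub.
- crank_handle (a point): Middle of the crank's handle: an upright black sleeve 18 mm in diameter that spins freely on its pin, from 16 to 62 mm above the crank's underside; this point is 42 mm above the underside and 62 mm from the hub's axis.
- crank_mat_top (a point): Centre of the top of the cork mat on which the crank is kept, 150 mm (along this point's x) by 190 mm (along y), 4 mm thick, fixed on the bench. Hub and handle are both to be within its edges.
- crank: The crank, bright steel, 0.3 kg, loose, lying flat on its underside with its handle up: square hub on an 8 mm thick foot 36 x 63 mm (long across the arm), flat arm 24 mm wide and 14 mm thick flush with the underside, upright handle at the arm's end. Origin on the hub's axis at the underside.
- sample_pot: The sample pot; origin at the centre of its underside.
- needle: The needle and its hub; origin at its tip.
Mind the look-alikes: they are no part of the job. What is shaped like the part that bears bottle_3_mid but pink or turquoise is not meant. What is shaped like the part that bears bottle_5_mid but turquoise is not meant.

How it is judged:
On the way, in this order (a step that is already met when the one before it is completed fails the run):
1. the pot stands in the nest nearest the needle and every bottle in a nest of its own, with the carriage still at its start (horizontal distance between sample_pot_mid and nest_3 below 0.012 m and angle between each of sample_pot_mid, bottle_3_mid, bottle_4_mid, bottle_5_mid's own z axis and vertical below 0.12 rad and z of sample_pot_mid in the frame of nest_3 between 0.018 and 0.03 m and x of bottle_3_mid in the frame of nest_0 between -0.012 and 0.012 m and y of bottle_3_mid in the frame of nest_0 between -0.012 and 0.124 m and z of bottle_3_mid in the frame of nest_0 between 0.041 and 0.053 m and x of bottle_4_mid in the frame of nest_0 between -0.012 and 0.012 m and y of bottle_4_mid in the frame of nest_0 between -0.012 and 0.124 m and z of bottle_4_mid in the frame of nest_0 between 0.039 and 0.051 m and x of bottle_5_mid in the frame of nest_0 between -0.012 and 0.012 m and y of bottle_5_mid in the frame of nest_0 between -0.012 and 0.124 m and z of bottle_5_mid in the frame of nest_0 between 0.04 and 0.052 m and value of joint carriage below 0.006 m), for 0.3 s.
2. the crank is fully home on the square shaft (horizontal distance between crank_hub and shaft_end below 0.006 m and z of crank_hub in the frame of shaft_end between -0.004 and 0.008 m and angle between crank_hub's own z axis and vertical below 0.12 rad), for 0.2 s.
3. wound with the crank: the pot's lid centre is within 8 mm of under the needle tip, crank still on the shaft (all of step 2 and horizontal distance between sample_pot_mid and needle_tip below 0.008 m), for 0.2 s.
At the end, for the whole second after the job is handed in: Pot upright on the floor of the nest nearest the needle, its centre within 8 mm horizontally of the needle tip; every bottle present upright on the floor of another nest; crank at rest flat on its mat, handle up, hub and handle (10 mm grace) within the edges (horizontal distance between sample_pot_mid and nest_3 below 0.012 m and angle between each of sample_pot_mid, bottle_3_mid, bottle_4_mid, bottle_5_mid's own z axis and vertical below 0.12 rad and z of sample_pot_mid in the frame of nest_3 between 0.018 and 0.03 m and x of bottle_3_mid in the frame of nest_0 between -0.012 and 0.012 m and y of bottle_3_mid in the frame of nest_0 between -0.012 and 0.124 m and z of bottle_3_mid in the frame of nest_0 between 0.041 and 0.053 m and x of bottle_4_mid in the frame of nest_0 between -0.012 and 0.012 m and y of bottle_4_mid in the frame of nest_0 between -0.012 and 0.124 m and z of bottle_4_mid in the frame of nest_0 between 0.039 and 0.051 m and x of bottle_5_mid in the frame of nest_0 between -0.012 and 0.012 m and y of bottle_5_mid in the frame of nest_0 between -0.012 and 0.124 m and z of bottle_5_mid in the frame of nest_0 between 0.04 and 0.052 m and horizontal distance between sample_pot_mid and needle_tip below 0.008 m and x of crank_hub in the frame of crank_mat_top between -0.075 and 0.075 m and y of crank_hub in the frame of crank_mat_top between -0.095 and 0.095 m and x of crank_handle in the frame of crank_mat_top between -0.085 and 0.085 m and y of crank_handle in the frame of crank_mat_top between -0.105 and 0.105 m and z of crank_hub in the frame of crank_mat_top between 0.028 and 0.04 m and angle between crank_hub's own z axis and vertical below 0.1 rad and linear speed of each of crank, sample_pot below 0.02 m/s); the robot touches nothing.
It fails at once if something knocks the needle with more than 3 N (contact force between needle and anything else above 3 N).
Of bottle_3, bottle_4, bottle_5 only 1 to 3 are there at a start; the rules pass over those that are not, and their reading is None.
At some moment in a run one of sample_pot, crank may be knocked a few centimetres aside while the robot is not near it.
It also fails if it takes over 210 s, if anything falls off the work surface, if the arm or the gripper's body presses on something with over 40 N, if the wrist force passes 120 N, or if a joint passes its speed limit or range.

ROBOT

A 6-joint arm with a two-finger parallel gripper is mounted at the origin on a cart in front of the work surface, level with it; the furniture and walls round the work are solid. World frame = base frame: x ahead of the robot, y to its left, z up, the work surface at z = 0. Lengths are in m, angles in rad, forces in N, time in s.
With the tool pointing down it reaches from about 0.3 to 1 m from the base axis. Payload 5.1 kg.
Tool frame: the origin (TCP) lies between the finger pads; the fingertips stand 22 mm ahead of it and the grasp point (between the pads) lies 3 mm ahead of it (arm.tip_reach is the distance from the TCP to the fingertips, in m); z points along the fingers, y is the line along which they close (so a half turn about z gives the same grasp; the last joint's range is limited). The gripper opens to 95 mm and grips with 3 to 60 N. Pads are 20 mm wide; open, the fingers measure 119 mm over their backs; the gripper's body (75 mm by 180 mm) begins 59 mm behind the grasp point.
Start: joints at [-0.083, 0.124, 1.65, -0, 1.367, -0.083], TCP at [0.65, -0, 0.2] pointing down, gripper open.
Joint ranges: [-2.61, 2.61], [-1.02, 2.33], [0.03, 2.71], [-1.35, 4.49], [0.32, 2.68], [-2.91, 2.91]. Speed limits (rad/s): [2.57, 2.57, 3.14, 3.14, 3.14, 3.14].

INTERFACE

Orientations are given as a rotation vector (axis times angle).
In Python, from cell import arm, imaging gives the robot as it stands. Calls block until the motion is done:
- arm.goto(position, orientation): joint-space move of the TCP to a pose.
- arm.movel(position, attitude=None, v=0.15, max_force=None): straight line of the TCP; attitude=None keeps the orientation; v is the mean speed in m/s. With max_force (N) it stops when the force on the tool has changed by that much, and returns True; else False.
- arm.move_j(angles): joint-space move.
- arm.command_gripper(opening): finger opening in m; the grip force is fixed at half the most; returns when the fingers have stopped.
- arm.pause(seconds).
- arm.ik(position, orientation): joint angles nearest the present ones, or None.
- arm.get_state(): the state.
- imaging.grab_frame(name): name is "scene" or "side" or "wrist"; returns a dict with "image" (384x512x3 uint8, red, green, blue), "camera_matrix" (3x3 intrinsics, pixels), "dist" ([k1, k2, p1, p2, k3] as OpenCV has them; the pictures are not rectified), "cam_to_world" (4x4, takes a point from camera to world coordinates). Camera axes: x right, y up, looking along -z (the intrinsics and any distortion apply to the point x, -y, -z); pixel columns grow to the right and rows downward; lengths in m; the calibration is good to about 2 mm. A picture is of the moment at which its call begins. There is no depth.
A pose or a line that the arm cannot do raises arm.MotionError and nothing moves.
- arm.job_done(): hands the job in; it is judged then, once.
The state is a dict: "time_s": time; "q": joint angles; "qvel": joint speeds; "joint_efforts": joint torques, N m; "tcp_pos": TCP position; "tool_rot": TCP orientation; "contact_force": force on the tool from outside, world axes, zero at the start; "ft_torque": the same for the moment, N m; "gripper_width": finger opening in m; "gripper_force": force on a finger pad.
Only numpy, scipy, OpenCV 4.12 (cv2) and the standard library are available. Lean on these libraries where they do the work, as an engineer would, in place of code of your own. Each camera call takes 0.05 s, during which the arm holds its last target. There are 200 camera calls.

## Working session

There is one attempt and no reset: what is moved stays moved. The work goes in short steps, each a Python script; the robot and the scene stay as the last script left them, time stands still between calls to the robot, and variables do not carry over. Pictures are saved under pics/ and viewed, at most 14 in all, crops included, and the job is handed in when it is done.

```bash
ls; mkdir -p pics; python3 - <<'E'
from cell import arm, imaging
import cv2,numpy as np
for n in("scene","side"):
    f=imaging.grab_frame(n); cv2.imwrite(f"pics/{n}0.png",cv2.resize(f["image"][:,:,::-1],(800,600),interpolation=cv2.INTER_CUBIC))
    print(n,np.round(f["camera_matrix"],1).tolist(),f["dist"],np.round(f["cam_to_world"],3).tolist())
print(arm.get_state())
E
```

```text
pics
scene [[463.6, 0.0, 256.3], [0.0, 463.6, 185.5], [0.0, 0.0, 1.0]] [-0.11501149  0.          0.          0.          0.        ] [[0.755, 0.509, -0.413, 0.064], [-0.655, 0.587, -0.475, -0.513], [0.001, 0.629, 0.777, 0.951], [0.0, 0.0, 0.0, 1.0]]
side [[430.6, 0.0, 253.9], [0.0, 430.6, 190.2], [0.0, 0.0, 1.0]] [-0.07062262  0.          0.          0.          0.        ] [[0.987, 0.115, -0.114, 0.386], [-0.161, 0.632, -0.758, -0.796], [-0.015, 0.766, 0.642, 0.803], [0.0, 0.0, 0.0, 1.0]]
{'time_s': 0.1, 'q': array([-8.26190399e-02,  1.24427074e-01,  1.65153404e+00, -5.57095325e-05,
        1.36749701e+00, -8.26037674e-02]), 'qvel': array([-0.00228066, -0.00218614, -0.00241136,  0.00180343, -0.00152989,
       -0.00077728]), 'joint_efforts': array([ 5.00436727e-04, -4.18875861e+01, -3.61097610e+01,  7.76667567e-02,
        4.61263221e-02, -8.66308574e-05]), 'tcp_pos': array([ 6.49391285e-01, -7.83795902e-06,  1.98820298e-01]), 'tool_rot': array([-2.22046386e+00, -2.22045504e+00,  1.95848696e-03]), 'contact_force': array([ 0.70078975, -0.16258211, -0.16770306]), 'ft_torque': array([-0.05370265, -0.02063816, -0.05622159]), 'gripper_force': 0.0, 'gripper_width': 0.09524625208386145}
```

View pics/scene0.png

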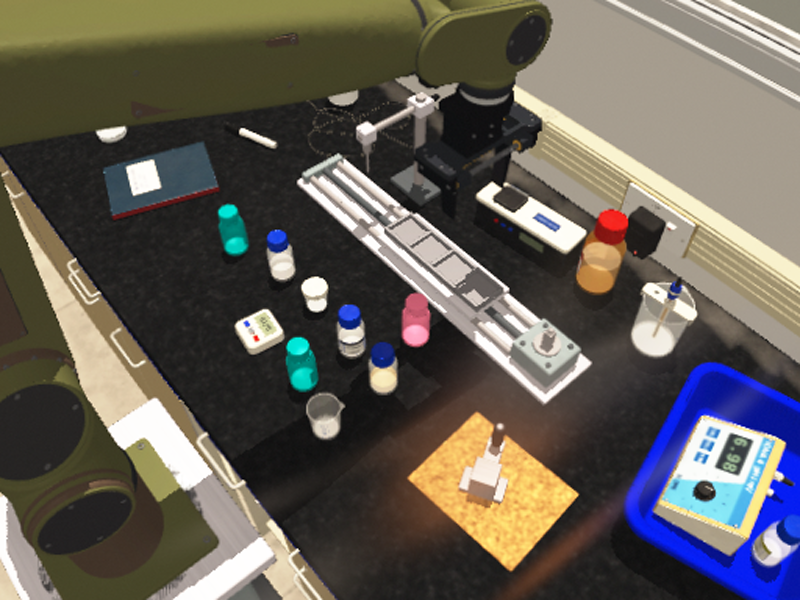

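View pics/side0.png

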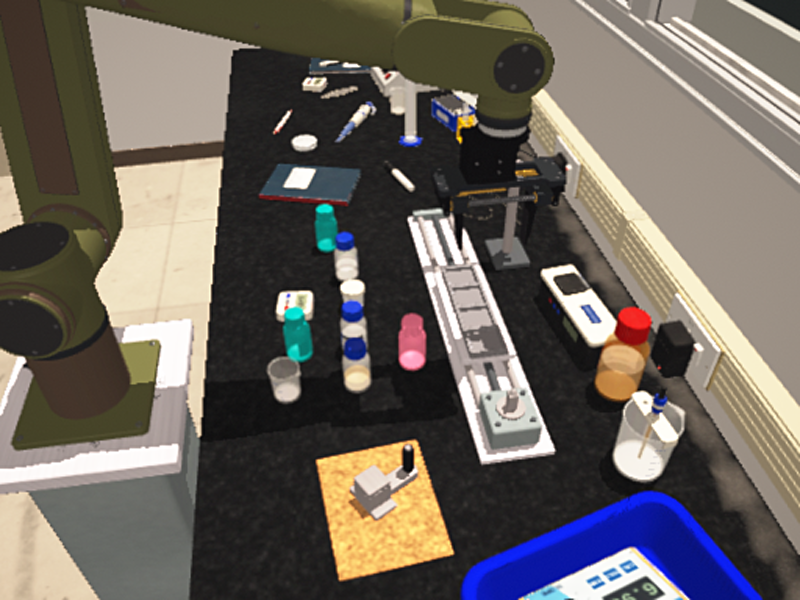

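Scene view (800x600): blue-capped bottles at (280,255), (350,330) and (382,368). The pot is at (315,293), the crank on its mat at (487,475), the shaft at (547,335) and the needle tip near (368,170).
Look-alikes to leave alone: turquoise at (232,230) and (301,363), pink at (416,320), a blue-capped bottle in the tray at (775,540), and a beaker at (325,415).

```bash
cat >h.py <<'E'
from cell import arm, imaging
import cv2,numpy as np
from scipy.spatial.transform import Rotation as R
def ray(f,uv):
    p=cv2.undistortPoints(np.float64([[uv]]),f["camera_matrix"],f["dist"])[0,0]
    T=np.array(f["cam_to_world"]); d=T[:3,:3]@np.array([p[0],-p[1],-1.]); return T[:3,3],d/np.linalg.norm(d)
def plane(f,uv,z):
    o,d=ray(f,uv); return o+d*(z-o[2])/d[2]
def tri(f1,u1,f2,u2):
    A=np.zeros((3,3));b=np.zeros(3);rs=[ray(f1,u1),ray(f2,u2)]
    for o,d in rs: M=np.eye(3)-np.outer(d,d);A+=M;b+=M@o
    x=np.linalg.solve(A,b); return x,max(np.linalg.norm(np.cross(x-o,d)) for o,d in rs)
def proj(f,X):
    T=np.linalg.inv(f["cam_to_world"]); p=T[:3,:3]@np.array(X,float)+T[:3,3]; p=np.array([p[0],-p[1],-p[2]])
    return cv2.projectPoints(p.reshape(1,1,3),np.zeros(3),np.zeros(3),f["camera_matrix"],f["dist"])[0].ravel()
def blobs(f,lo,hi,amin=25):
    m=cv2.inRange(cv2.cvtColor(f["image"],cv2.COLOR_RGB2HSV),lo,hi)
    n,l,s,c=cv2.connectedComponentsWithStats(m)
    return [(c[i].round(1).tolist(),s[i].tolist()) for i in range(1,n) if s[i,4]>=amin],m
def save(f,name,crop=None,k=1.5625):
    im=f["image"][:,:,::-1]
    if crop: x0,y0,x1,y1=crop; im=im[y0:y1,x0:x1]
    cv2.imwrite("pics/"+name,cv2.resize(im,None,fx=k,fy=k,interpolation=cv2.INTER_CUBIC))
def down(phi):  # tool down; closing (tool y) axis at angle phi from world x... y_tool=(cos,sin,0)
    y=np.array([np.cos(phi),np.sin(phi),0]);z=np.array([0,0,-1.]);x=np.cross(y,z)
    return R.from_matrix(np.c_[x,y,z]).as_rotvec()
E
python3 - <<'E'
from h import *
a=imaging.grab_frame("scene");b=imaging.grab_frame("side")
import pickle;pickle.dump((a,b),open("f0.pkl","wb"))
s=1/1.5625
for n,f in(("sc",a),("si",b)):
    for x in blobs(f,(105,120,50),(128,255,255))[0]:print(n,x)
    print("mat",[x for x in blobs(f,(8,100,120),(28,255,255),800)[0]])
P={"capA":((278,239),(345,241)),"capB":((350,315),(352,310)),"capC":((383,353),(355,348)),"potlid":((315,284),(352,287)),"shaft":((548,332),(514,395)),"hubtop":((489,463),(370,476)),"handletop":((499,427),(408,447)),"beakertop":((324,402),(284,365)),"pinktop":((418,298),(413,320))}
for k,(u,v) in P.items():
    x,e=tri(a,np.array(u)*s,b,np.array(v)*s);print(k,x.round(3),round(e,4))
print("needletip hyp z.105",plane(a,np.array((368,171))*s,.105))
for u in((297,183),(338,155),(546,402),(591,362)):print("bed z~.0",plane(a,np.array(u)*s,.012).round(3))
E
```

```text
sc ([349.3, 141.8], [342, 137, 16, 11, 41])
sc ([177.1, 153.7], [170, 147, 15, 15, 169])
sc ([431.9, 184.0], [429, 180, 7, 8, 35])
sc ([223.1, 202.2], [216, 195, 15, 16, 203])
sc ([244.5, 226.4], [237, 219, 16, 16, 208])
sc ([463.8, 308.2], [399, 231, 113, 153, 7563])
mat [([108.5, 10.9], [0, 0, 266, 32, 4700]), ([69.0, 206.6], [9, 124, 127, 177, 1820]), ([383.4, 168.9], [369, 148, 32, 40, 806]), ([316.0, 314.8], [261, 263, 110, 103, 4884])]
si ([284.1, 74.5], [276, 65, 17, 20, 124])
si ([262.1, 90.6], [255, 87, 15, 7, 56])
si ([220.5, 153.6], [215, 148, 12, 12, 127])
si ([224.9, 198.9], [218, 193, 15, 13, 159])
si ([226.8, 222.7], [220, 216, 15, 14, 166])
si ([422.0, 255.6], [419, 251, 8, 9, 44])
si ([393.3, 353.4], [294, 314, 195, 70, 6586])
mat [([397.0, 235.2], [381, 213, 35, 43, 1009]), ([243.5, 329.2], [202, 281, 89, 91, 4681])]
capA [0.446 0.233 0.081] 0.0005
capB [0.436 0.029 0.086] 0.0009
capC [ 0.432 -0.053  0.08 ] 0.0004
potlid [0.447 0.138 0.048] 0.001
shaft [ 0.646 -0.182  0.072] 0.0007
hubtop [ 0.427 -0.275  0.066] 0.0035
handletop [ 0.48  -0.242  0.066] 0.0018
beakertop [ 0.321 -0.054  0.065] 0.0002
pinktop [ 0.529 -0.019  0.094] 0.0007
needletip hyp z.105 [0.64590484 0.2421568  0.105     ]
bed z~.0 [0.586 0.388 0.012]
bed z~.0 [0.695 0.401 0.012]
bed z~.0 [ 0.587 -0.244  0.012]
bed z~.0 [ 0.693 -0.243  0.012]
```

```bash
python3 - <<'E'
from h import *
import pickle
a,b=pickle.load(open("f0.pkl","rb"));
t0=arm.get_state()["time_s"]
S={}
arm.command_gripper(0.07)
for n,p in(("w_mat",(0.45,-0.2,0.36)),("w_nest",(0.56,0.05,0.40))):
    arm.goto(p,down(0)); arm.pause(.3); S[n]=imaging.grab_frame("wrist"); save(S[n],n+".png")
    print(n,np.round(S[n]["cam_to_world"],3).tolist(),S[n]["camera_matrix"][0,0])
S["sc1"]=imaging.grab_frame("scene"); S["si1"]=imaging.grab_frame("side")
pickle.dump(S,open("f1.pkl","wb"))
print(arm.get_state()["time_s"]-t0)
E
```

```text
w_mat [[1.0, -0.0, 0.001, 0.451], [0.0, 0.956, 0.292, -0.117], [-0.001, -0.292, 0.956, 0.544], [0.0, 0.0, 0.0, 1.0]] 284.8489451348097
w_nest [[1.0, 0.003, 0.001, 0.561], [-0.003, 0.956, 0.293, 0.132], [0.0, -0.293, 0.956, 0.585], [0.0, 0.0, 0.0, 1.0]] 284.8489451348097
3.7582999999999998
```

View pics/w_mat.png

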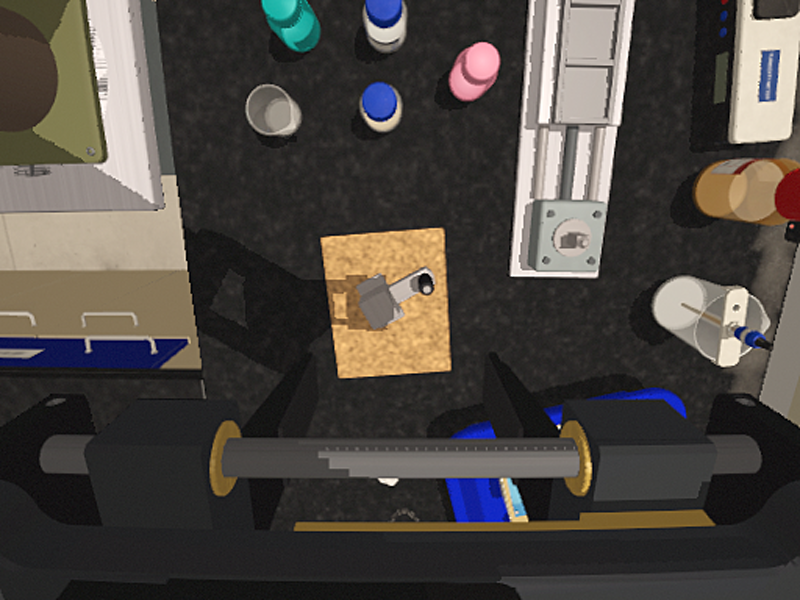

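View pics/w_nest.png

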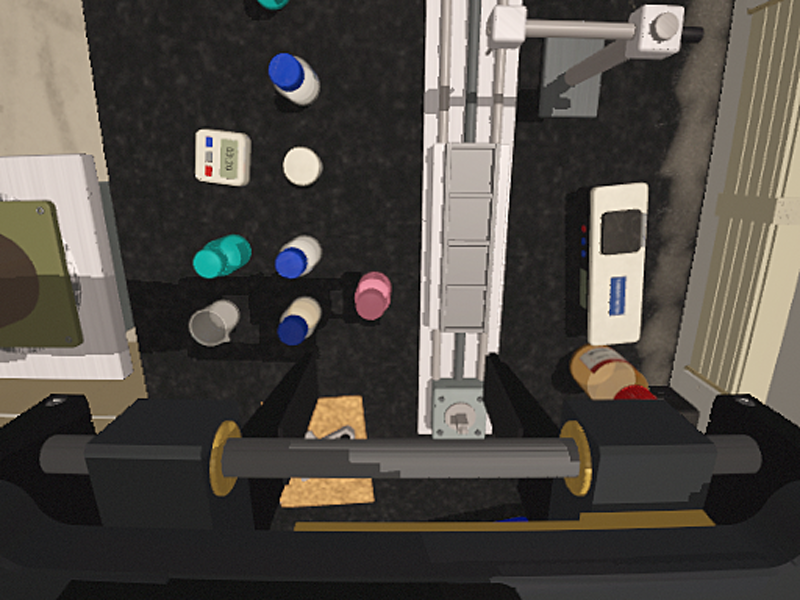

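```bash
python3 - <<'E'
from h import *
import pickle
S=pickle.load(open("f1.pkl","rb"));w=S["w_nest"];s=1/1.5625
for n in("w_nest","w_mat"):
    for x in blobs(S[n],(105,120,50),(128,255,255),60)[0]:print(n,x,plane(S[n],x[0],.082).round(3))
    for x in blobs(S[n],(80,100,50),(95,255,255),60)[0]:print(n,"turq",x[0],plane(S[n],x[0],.08).round(3))
print("potlid",plane(w,np.array((302,166))*s,.048))
for u in((446,142),(497,142),(442,333),(491,333)):print("rim",plane(w,np.array(u)*s,.05).round(4))
for u in((425,0),(419,433)):print("bed edge",plane(w,np.array(u)*s,.012).round(4))
m=S["w_mat"];print("shaft",plane(m,np.array((577,240))*s,.09),"hub",plane(m,np.array((371,290))*s,.05),"handle",plane(m,np.array((427,284))*s,.066))
def crop(f,x0,y0,x1,y1,k):return cv2.resize(f["image"][y0:y1,x0:x1,::-1],None,fx=k,fy=k,interpolation=cv2.INTER_CUBIC)
c=np.zeros((600,800,3),np.uint8)
q=crop(w,265,80,335,220,4);c[:560,:280]=q
q=crop(S["sc1"],215,50,285,120,3.6);c[:252,290:542]=q
q=crop(S["si1"],250,90,350,160,2.5);c[:175,548:798]=q
q=crop(m,200,140,300,220,5)[:340];c[260:600,290:790]=q
cv2.imwrite("pics/comp1.png",c)
E
```

```text
w_nest ([182.7, 45.6], [172, 34, 23, 24, 428]) [0.443 0.233 0.082]
w_nest ([185.7, 168.0], [176, 158, 21, 21, 319]) [0.435 0.032 0.082]
w_nest ([391.9, 188.5], [390, 178, 6, 23, 68]) [ 0.813 -0.007  0.082]
w_nest ([186.8, 211.1], [177, 202, 20, 19, 293]) [ 0.431 -0.051  0.082]
w_nest turq [174.5, 2.1] [0.434 0.297 0.08 ]
w_nest turq [141.9, 163.8] [0.355 0.039 0.08 ]
w_mat ([245.3, 7.3], [233, 0, 24, 18, 349]) [0.436 0.026 0.082]
w_mat ([488.4, 48.3], [486, 33, 7, 32, 123]) [ 0.807 -0.021  0.082]
w_mat ([495.3, 47.1], [493, 32, 6, 32, 113]) [ 0.818 -0.019  0.082]
w_mat ([242.4, 64.4], [232, 52, 22, 26, 448]) [ 0.431 -0.051  0.082]
w_mat ([481.8, 216.5], [477, 212, 13, 11, 81]) [ 0.856 -0.296  0.082]
w_mat ([58.5, 225.7], [0, 216, 120, 20, 1812]) [ 0.096 -0.313  0.082]
w_mat ([414.4, 254.1], [376, 248, 64, 20, 398]) [ 0.743 -0.369  0.082]
w_mat ([354.8, 264.3], [348, 259, 13, 13, 110]) [ 0.634 -0.389  0.082]
w_mat ([304.7, 275.9], [289, 269, 29, 12, 229]) [ 0.542 -0.413  0.082]
w_mat ([304.8, 319.6], [285, 306, 41, 28, 961]) [ 0.548 -0.513  0.082]
w_mat turq [187.2, 14.3] [0.351 0.018 0.08 ]
potlid [0.44799271 0.13836735 0.048     ]
rim [0.6138 0.1639 0.05  ]
rim [0.6719 0.1641 0.05  ]
rim [ 0.6147 -0.067   0.05  ]
rim [ 0.6777 -0.0672  0.05  ]
bed edge [0.5903 0.3204 0.012 ]
bed edge [ 0.5887 -0.2388  0.012 ]
shaft [ 0.63339646 -0.18359812  0.09      ] hub [ 0.41801298 -0.24753701  0.05      ] handle [ 0.4811924  -0.23643069  0.066     ]
```

View pics/comp1.png

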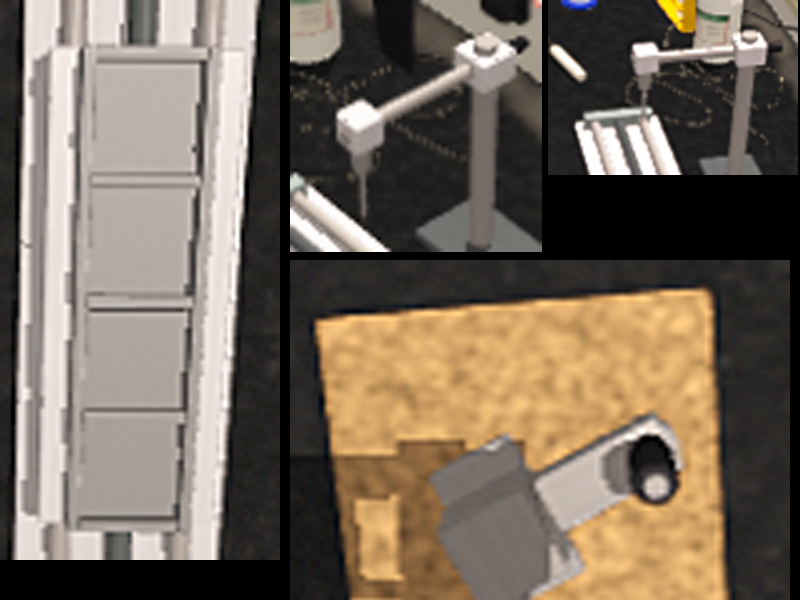

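```bash
python3 - <<'E'
from h import *
import pickle
S=pickle.load(open("f1.pkl","rb"))
print("needle",tri(S["sc1"],(235.6,110),S["si1"],(288.8,134.8)))
for n,p in(("c_nest",(0.643,0.0,0.27)),("c_shaft",(0.643,-0.22,0.25))):
    arm.goto(p,down(0)); arm.pause(.3); S[n]=imaging.grab_frame("wrist")
pickle.dump(S,open("f1.pkl","wb"))
c=np.zeros((600,800,3),np.uint8)
def crop(f,x0,y0,x1,y1,k):return cv2.resize(f["image"][y0:y1,x0:x1,::-1],None,fx=k,fy=k,interpolation=cv2.INTER_CUBIC)
c[:600,:400]=crop(S["c_nest"],180,0,380,300,2)
c[:400,400:]=crop(S["c_shaft"],190,50,290,150,4)
cv2.imwrite("pics/comp2.png",c)
E
```

```text
needle (array([0.64395539, 0.23610223, 0.11633238]), np.float64(0.006330055530507375))
```

View pics/comp2.png

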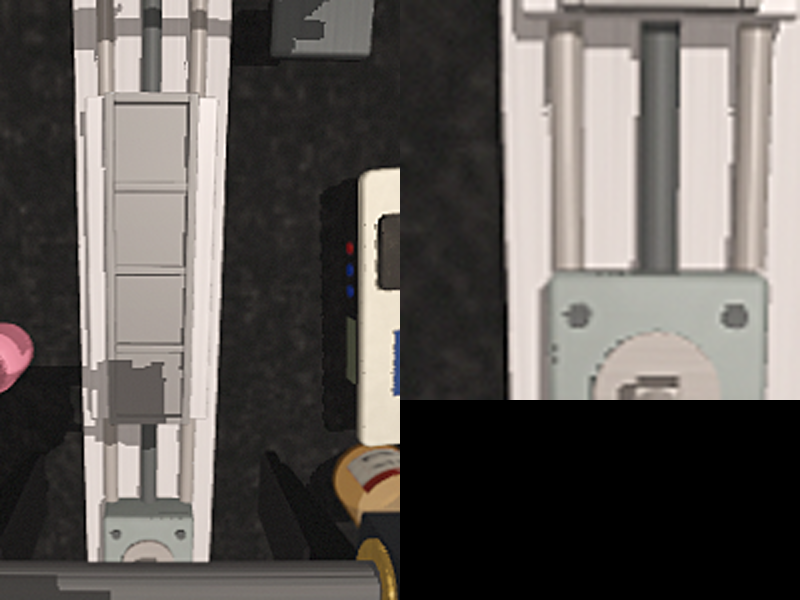

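```bash
python3 - <<'E'
from h import *
import pickle
S=pickle.load(open("f1.pkl","rb"));f=S["c_nest"]
for u in((104,94),(197,94),(108,423),(185,423)):print("rim",plane(f,(180+u[0]/2,u[1]/2),.05).round(4))
g=S["c_shaft"];print("shoulder",plane(g,(254.25,149.2),.054).round(4))
print("hous corners",[plane(g,(190+x/4,50+272/4),.05).round(4).tolist() for x in(150,367)])
print("bed edges",[plane(ff,u,.012).round(4).tolist() for ff,u in((f,(180+75/2,30)),(f,(180+230/2,30)),(g,(190+104/4,90)))])
print("needle scene plane",plane(S["sc1"],(235.6,110),.105),plane(S["si1"],(288.8,134.8),.105))
c=np.zeros((600,800,3),np.uint8)
def crop(f,x0,y0,x1,y1,k):return cv2.resize(f["image"][y0:y1,x0:x1,::-1],None,fx=k,fy=k,interpolation=cv2.INTER_CUBIC)
c[:400,:400]=crop(g,205,110,305,210,4)
c[:400,400:]=crop(S["sc1"],215,85,255,125,10)
c[400:,:400]=crop(S["si1"],260,100,320,130,6.667)
cv2.imwrite("pics/comp3.png",c)
E
```

```text
rim [0.6141 0.1623 0.05  ]
rim [0.6747 0.1623 0.05  ]
rim [ 0.6119 -0.0654  0.05  ]
rim [ 0.6704 -0.0655  0.05  ]
shoulder [ 0.6423 -0.1868  0.054 ]
hous corners [[0.6073, -0.1465, 0.05], [0.6783, -0.1465, 0.05]]
bed edges [[0.5914, 0.1919, 0.012], [0.7005, 0.192, 0.012], [0.5885, -0.1093, 0.012]]
needle scene plane [0.64462975 0.24025382 0.105     ] [0.65405025 0.26202349 0.105     ]
```

View pics/comp3.png

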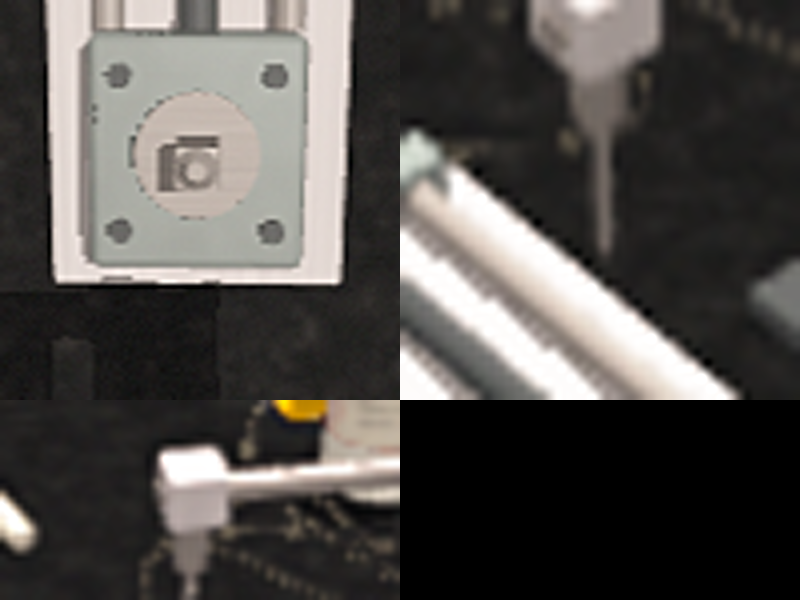

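```bash
python3 - <<'E'
from h import *
import pickle
S=pickle.load(open("f1.pkl","rb"));a,b=pickle.load(open("f0.pkl","rb"));w=S["w_nest"]
for n,u,v,k in(("A",(177.1,153.7),(220.5,153.6),(182.7,45.6)),("B",(223.1,202.2),(224.9,198.9),(185.7,168)),("C",(244.5,226.4),(226.8,222.7),(186.8,211.1))):
    print(n,tri(a,u,b,v)[0].round(4),tri(a,u,w,k)[0].round(4),tri(b,v,w,k)[0].round(4))
print("cone",plane(S["c_shaft"],(255,152.5),.088).round(4))
E
cat >>h.py <<'E'
def pick(x,y,gz,op=.064,hov=.135):
    """pinch along y to centre, then grip along x; gz=grasp height"""
    arm.command_gripper(op)
    arm.goto([x,y,hov+.05],down(np.pi/2)); arm.movel([x,y,gz+.003],v=.15,max_force=8) and print("hit")
    arm.command_gripper(.02); print("pinch y",arm.get_state()["gripper_width"]); arm.command_gripper(op)
    arm.movel([x,y,hov],v=.25); arm.goto([x,y,hov],down(0)); arm.movel([x,y,gz+.003],v=.15)
    arm.command_gripper(.02); s=arm.get_state(); print("grip",s["gripper_width"],s["gripper_force"])
    arm.movel([x,y,.2],v=.25); print("after lift",arm.get_state()["gripper_width"],arm.get_state()["time_s"])
def place(x,y,gz,op=.056):
    p=arm.get_state()["tcp_pos"]
    arm.movel([p[0],y,.2],v=.3); arm.movel([x,y,.2],v=.3); arm.movel([x,y,.042+gz+.003+.014],v=.2)
    hit=arm.movel([x,y,.042+gz+.003-.002],v=.04,max_force=6); z=arm.get_state()["tcp_pos"][2]
    print("place hit",hit,"z above floor",z-.003-.042-gz,arm.get_state()["contact_force"].round(1)); return z-.003-.042-gz
E
```

```text
A [0.4439 0.2329 0.0815] [0.4428 0.233  0.0791] [0.4447 0.2319 0.0845]
B [0.4352 0.0316 0.0825] [0.4347 0.0315 0.0814] [0.4355 0.0319 0.0834]
C [ 0.4304 -0.0519  0.0793] [ 0.4299 -0.052   0.0784] [ 0.4306 -0.0515  0.0799]
cone [ 0.6434 -0.1863  0.088 ]
```

```bash
python3 - <<'E'
from h import *
pick(.4302,-.0518,.047)
d=place(.6433,-.0355,.047)
if d<.003:
    arm.command_gripper(.056); arm.movel([.6433,-.0355,.2],v=.25)
    arm.goto([.62,-.05,.3],down(0));f=imaging.grab_frame("wrist");save(f,"n0.png",(150,100,406,292),3)
E
```

```text
pinch y 0.03318398599875548
grip 0.03346534321752515 30.000019669532776
after lift 0.03317004698873062 14.25
place hit True z above floor -0.0001425040974672928 [-0.2  1.4  2.7]
```

View pics/n0.png

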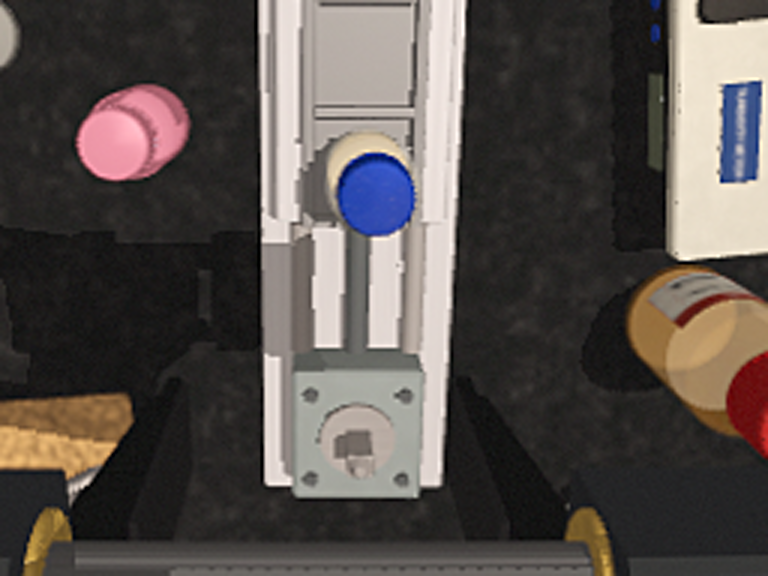

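Bottle C is standing in nest 0, with its cap at crop pixel (375,195). Next are B and A.

```bash
python3 - <<'E'
from h import *
import sys
for (x,y,nx,ny) in((.4352,.0316,.6437,.0205),(.4438,.2328,.644,.0765)):
    pick(x,y,.047); d=place(nx,ny,.047)
    if d>.003: sys.exit("stuck")
    arm.command_gripper(.056); arm.movel([nx,ny,.2],v=.25)
arm.goto([.56,.05,.4],down(0));f=imaging.grab_frame("wrist");save(f,"n12.png",(110,0,366,280),2.1)
for x in blobs(f,(105,120,50),(128,255,255),60)[0]:print(x,plane(f,x[0],.123).round(4))
g=f["image"];m=cv2.inRange(cv2.cvtColor(g,cv2.COLOR_RGB2HSV),(0,0,200),(180,70,255));n,l,s,c=cv2.connectedComponentsWithStats(m)
print([(c[i].round(1),s[i].tolist(),plane(f,c[i],.048).round(4)) for i in range(1,n) if 150<s[i,4]<1500 and 120<c[i][0]<250])
E
```

```text
pinch y 0.03316487074523438
grip 0.0328924144174513 29.997743786981346
after lift 0.033656360872721905 26.2417
place hit True z above floor -0.0002325568249401458 [-0.1  1.   3.8]
pinch y 0.03345562932418181
grip 0.03329711846310875 30.000157356262207
after lift 0.03350543261160301 37.4833
place hit True z above floor -0.00017006267626790833 [-1.7  0.   4.8]
([309.0, 146.7], [299, 136, 21, 22, 360]) [0.6448 0.0758 0.123 ]
([307.7, 180.4], [298, 170, 21, 22, 358]) [0.6455 0.0202 0.123 ]
([393.4, 190.9], [392, 179, 4, 24, 69]) [0.792  0.0023 0.123 ]
([305.4, 211.4], [296, 201, 20, 22, 329]) [ 0.6444 -0.0344  0.123 ]
([74.5, 308.5], [68, 304, 14, 10, 115]) [ 0.1993 -0.2403  0.123 ]
[(array([139.5, 100.2]), [126, 83, 31, 36, 614], array([0.3498, 0.1506, 0.048 ])), (array([193. , 106.4]), [182, 95, 23, 24, 423], array([0.4462, 0.1389, 0.048 ]))]
```

View pics/n12.png

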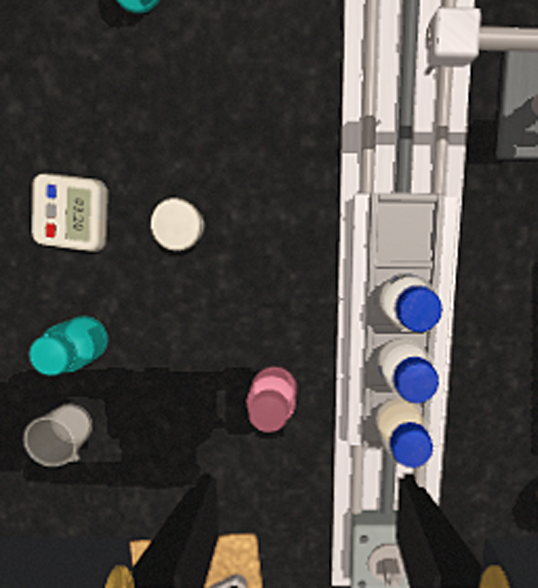

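All three bottles are in their nests, with caps within 2 mm of the nest centres. The pot at (178,224) hasn't moved, so it goes next.

```bash
python3 - <<'E'
from h import *
import sys
pick(.4468,.1388,.036,hov=.12); d=place(.6443,.1325,.036)
if d>.003: sys.exit("stuck")
arm.command_gripper(.056); arm.movel([.6443,.1325,.2],v=.25)
arm.goto([.56,.05,.4],down(0));f=imaging.grab_frame("wrist")
g=f["image"];m=cv2.inRange(cv2.cvtColor(g,cv2.COLOR_RGB2HSV),(0,0,200),(180,70,255));
save(f,"n3.png",(270,40,340,240),3)
arm.goto([.45,-.2,.36],down(0));arm.pause(.2);f=imaging.grab_frame("wrist")
import pickle;pickle.dump(f,open("mat.pkl","wb"))
c=np.zeros((600,700,3),np.uint8);c[:,:210]=cv2.imread("pics/n3.png");c[:600,220:700]=cv2.resize(f["image"][130:255,200:300,::-1],(480,600),interpolation=cv2.INTER_CUBIC);cv2.imwrite("pics/comp4.png",c)
E
```

```text
pinch y 0.02016495012084194
grip 0.019788371359622334 0.0
after lift 0.02016212725420282 50.8917
place hit False z above floor -0.0023359425580773835 [ 0.3 -0.2  0.6]
```

View pics/comp4.png

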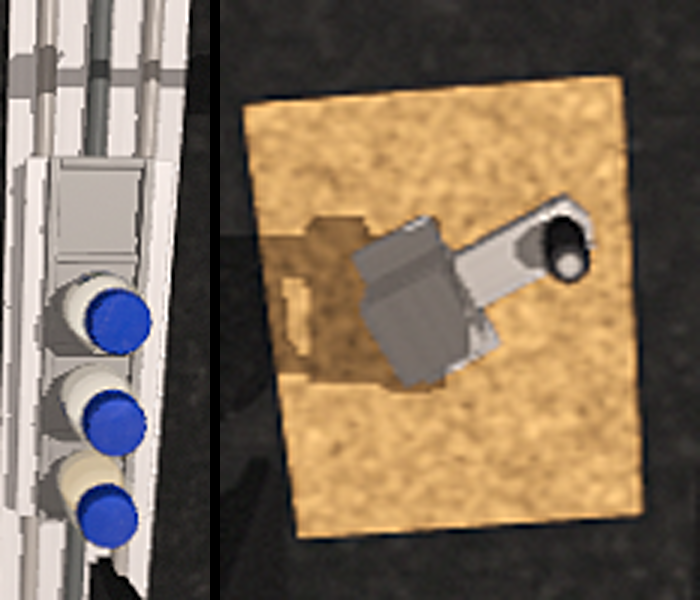

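```bash
python3 - <<'E'
from h import *
arm.goto([.56,.05,.4],down(0));arm.pause(.2);f=imaging.grab_frame("wrist")
save(f,"pot.png",(0,0,512,260))
E
```

```text
(no output)
```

View pics/pot.png

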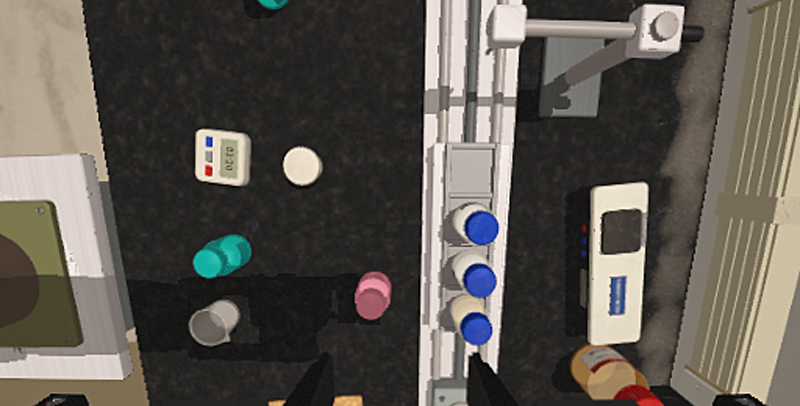

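```bash
python3 - <<'E'
from h import *
print(arm.tip_reach)
x,y=.4468,.1388
arm.command_gripper(.07);arm.goto([x,y,.12],down(np.pi/2));print(arm.get_state()["tcp_pos"],arm.get_state()["tool_rot"])
print(arm.movel([x,y,.042],v=.1,max_force=8));s=arm.get_state();print(s["tcp_pos"],s["contact_force"],s["gripper_width"])
a=imaging.grab_frame("scene");b=imaging.grab_frame("side")
p=proj(a,[x,y,.05]);q=proj(b,[x,y,.05]);print(p,q)
def cr(f,p):
    u,v=int(p[0])-40,int(p[1])-55
    return cv2.resize(f["image"][v:v+80,u:u+80,::-1],(400,400),interpolation=cv2.INTER_CUBIC)
cv2.imwrite("pics/potgrip.png",np.hstack([cr(a,p),cr(b,q)]))
E
```

```text
0.022
[0.44785286 0.13888267 0.12116677] [1.30660850e-03 3.13951709e+00 4.89681951e-04]
False
[0.44743866 0.13893387 0.04267016] [ 0.56726426  0.21187723 -0.46541633] 0.06986893828626188
[201.13576012 181.44773738] [225.26131252 182.57974598]
```

View pics/potgrip.png

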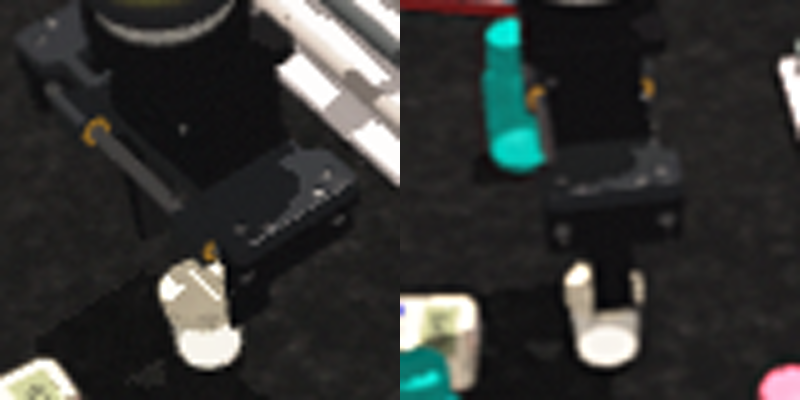

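```bash
python3 - <<'E'
from h import *
for o in(.05,.044,.04,.036,.032,.026):
    arm.command_gripper(o);s=arm.get_state();print(o,s["gripper_width"],s["gripper_force"],s["contact_force"].round(1),s["tcp_pos"].round(4))
    if s["gripper_force"]>5:break
x,y=.4468,.1388
a=imaging.grab_frame("scene");b=imaging.grab_frame("side")
p=proj(a,[x,y,.05]);q=proj(b,[x,y,.05])
def cr(f,p):
    u,v=int(p[0])-40,int(p[1])-55
    return cv2.resize(f["image"][v:v+80,u:u+80,::-1],(400,400),interpolation=cv2.INTER_CUBIC)
cv2.imwrite("pics/potgrip2.png",np.hstack([cr(a,p),cr(b,q)]))
E
```

```text
0.05 0.050587663420865875 0.0 [ 0.4 -0.3  0.2] [0.4468 0.1388 0.042 ]
0.044 0.04373731492599343 0.0 [-0.6  0.5  0.7] [0.4468 0.1388 0.042 ]
0.04 0.04014641384975487 0.0 [0.7 0.7 0.6] [0.4468 0.1388 0.042 ]
0.036 0.03627456565546786 0.0 [-0.   1.2  0.6] [0.4468 0.1388 0.042 ]
0.032 0.03160201655665167 0.0 [-0.7  0.6 -0.1] [0.4468 0.1388 0.042 ]
0.026 0.025944298439372324 0.0 [ 0.1 -0.1 -1. ] [0.4468 0.1388 0.042 ]
```

View pics/potgrip2.png

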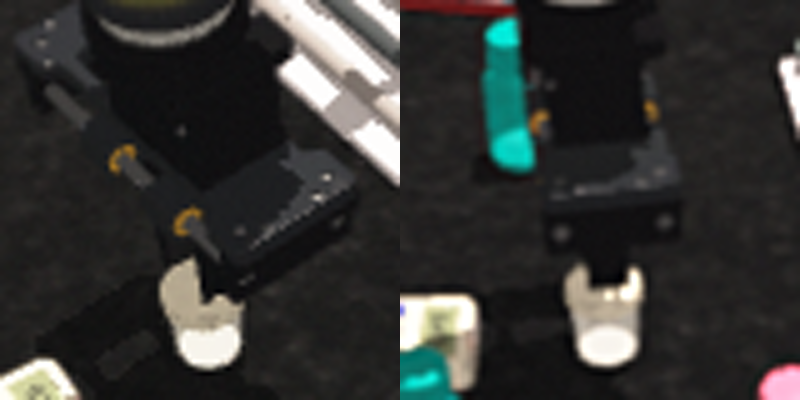

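The closed fingers are above the lid in both views, so they reach less far than the 22 mm stated. I'll measure the real reach by touching bare bench.

```bash
python3 - <<'E'
from h import *
arm.movel([.4468,.1388,.1],v=.2);arm.goto([.45,.02,.1],down(np.pi/2))
for o in(.02,.07):
    arm.command_gripper(o)
    arm.movel([.45,.02,.035],v=.2,max_force=6)
    h=arm.movel([.45,.02,-.018],v=.03,max_force=5);s=arm.get_state();print(o,h,s["tcp_pos"],s["contact_force"].round(1))
    if o==.02: b=imaging.grab_frame("side");save(b,"touch.png",(170,110,290,230),5)
    arm.movel([.45,.02,.06],v=.2)
E
```

```text
0.02 True [ 0.44993889  0.01999418 -0.01441962] [-0.9 -0.1  4.2]
0.07 True [ 0.45001724  0.01998607 -0.01442618] [-0.6 -0.4  4.9]
```

View pics/touch.png

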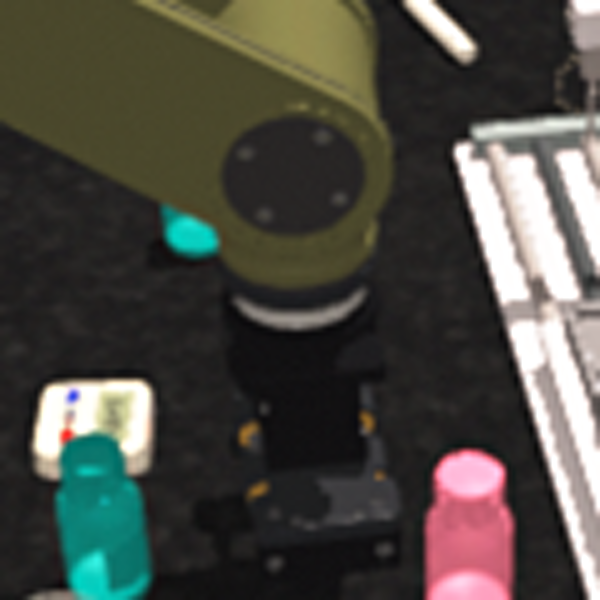

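The fingers touch the bench at TCP z = −14.4 mm, so the real reach is 36.4 mm short of nominal. That also explains why the bottles were held by their caps. I'll correct every height by that amount and redo the pot.

```bash
sed -i 's/gz+\.003\(.*\)/gz+.003-D\1/; s/^def pick/D=.0364  # real fingers are this much shorter than reported\ndef pick/' h.py; sed -i 's/z-\.003-\.042-gz/z-.003+D-.042-gz/g; s/\[x,y,gz+\.003\],v=\.15)$/[x,y,gz+.003-D],v=.15)/' h.py; grep -n "gz" h.py
```

```text
28:def pick(x,y,gz,op=.064,hov=.135):
29:    """pinch along y to centre, then grip along x; gz=grasp height"""
31:    arm.goto([x,y,hov+.05],down(np.pi/2)); arm.movel([x,y,gz+.003-D],v=.15,max_force=8) and print("hit")
33:    arm.movel([x,y,hov],v=.25); arm.goto([x,y,hov],down(0)); arm.movel([x,y,gz+.003-D],v=.15)
36:def place(x,y,gz,op=.056):
38:    arm.movel([p[0],y,.2],v=.3); arm.movel([x,y,.2],v=.3); arm.movel([x,y,.042+gz+.003-D+.014],v=.2)
39:    hit=arm.movel([x,y,.042+gz+.003-D-.002],v=.04,max_force=6); z=arm.get_state()["tcp_pos"][2]
40:    print("place hit",hit,"z above floor",z-.003+D-.042-gz,arm.get_state()["contact_force"].round(1)); return z-.003+D-.042-gz
```

```bash
python3 - <<'E'
from h import *
import sys,pickle
pick(.4468,.1388,.036,hov=.1)
if arm.get_state()["gripper_width"]<.03: sys.exit("missed")
d=place(.6443,.1325,.036)
if d>.003: sys.exit("stuck")
arm.command_gripper(.056); arm.movel([.6443,.1325,.17],v=.25)
arm.goto([.56,.05,.4],down(0));arm.pause(.2);f=imaging.grab_frame("wrist");save(f,"n3b.png",(270,40,340,240),3)
arm.goto([.45,-.2,.36],down(0));arm.pause(.2);g=imaging.grab_frame("wrist");pickle.dump(g,open("mat.pkl","wb"))
c=np.zeros((600,700,3),np.uint8);c[:,:210]=cv2.imread("pics/n3b.png");c[:600,220:700]=cv2.resize(g["image"][130:255,200:300,::-1],(480,600),interpolation=cv2.INTER_CUBIC);cv2.imwrite("pics/comp4b.png",c)
print(arm.get_state()["time_s"])
E
```

```text
pinch y 0.04259128739069931
grip 0.04268727963390852 30.00093162059784
after lift 0.04262799158633924 78.0917
place hit True z above floor 0.0003546728196646004 [-0.1  0.1  3.1]
84.1417
```

View pics/comp4b.png

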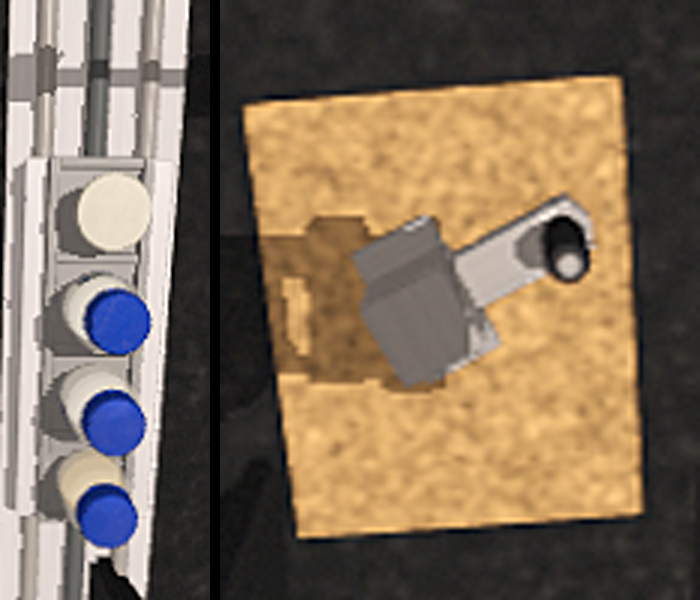

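All four are seated: the lid is at (113,212) in the left crop and the caps are below it. In the right crop, the crank hub's top centre is near (420,315) and the handle top near (568,263). I've already looked at more pictures than allowed, so from here I'll rely on numbers only.

```bash
python3 - <<'E'
from h import *
import pickle
g=pickle.load(open("mat.pkl","rb"));S=pickle.load(open("f1.pkl","rb"));a,b=pickle.load(open("f0.pkl","rb"))
P=lambda x,y,z:plane(g,(200+(x-220)/4.8,130+y/4.8),z)
H=P(420,315,.05);K=P(568,263,.066);print("hub",H.round(4),"handle",K.round(4),"dist",np.linalg.norm((K-H)[:2]),"ang",np.degrees(np.arctan2(*(K-H)[1::-1])))
for p,q in(((455,258),(567,196)),((478,310),(590,248))):
    d=P(*q,.018)-P(*p,.018);print("arm edge ang",np.degrees(np.arctan2(d[1],d[0])))
print("hub quad",[P(*p,.05).round(4)[:2].tolist() for p in((363,305),(440,250),(468,322),(410,385))])
c=[P(*p,.004)[:2].round(4) for p in((243,104),(622,76),(644,515),(297,538))];print("mat",c,np.mean(c,0))
s=1/1.5625
print("scene/side hub",tri(a,np.array((489,463))*s,b,np.array((370,476))*s),"handle",plane(a,np.array((499,427))*s,.066),plane(b,np.array((408,447))*s,.066))
print("needle in side",proj(S["si1"],[.6445,.24,.105]),proj(S["si1"],[.6445,.24,.15]),"scene",proj(S["sc1"],[.6445,.24,.15]))
print("block top",plane(S["w_nest"],np.array((507,20))*s,.203))
E
```

```text
hub [ 0.4261 -0.2664  0.05  ] handle [ 0.4808 -0.2419  0.066 ] dist 0.05993367064600121 ang 24.192706460569475
arm edge ang 29.693257664691828
arm edge ang 30.035510456110174
hub quad [[0.4046, -0.2625], [0.4339, -0.2411], [0.4443, -0.2692], [0.4219, -0.2946]]
mat [array([ 0.3548, -0.1931]), array([ 0.5045, -0.1821]), array([ 0.5196, -0.3709]), array([ 0.3687, -0.3821])] [ 0.4369  -0.28205]
scene/side hub (array([ 0.42700308, -0.2746507 ,  0.06558874]), np.float64(0.003466615690824472)) handle [ 0.47836734 -0.2433401   0.066     ] [ 0.48131615 -0.24051003  0.066     ]
needle in side [287.3011332  139.12109133] [287.83076589 125.95427689] scene [235.07516434  97.28074748]
block top [0.64342125 0.24413571 0.203     ]
```

```bash
python3 - <<'E'
from h import *
import sys
x,y=.4267,-.2722;th=np.radians(30);z0=.004
G=lambda h:z0+h+.003-D
arm.command_gripper(.056)
arm.goto([x,y,.11],down(th)); 
if arm.movel([x,y,G(.038)],v=.12,max_force=8): sys.exit("hit1 %s"%arm.get_state()["tcp_pos"])
arm.command_gripper(.02);w=arm.get_state()["gripper_width"];print("pinch x",w)
if not .033<w<.04: sys.exit("odd width")
arm.command_gripper(.06);arm.movel([x,y,.05],v=.25)
for phi in(th-np.pi/2,th+np.pi/2):
    q=arm.ik([x,y,.05],down(phi));print(phi,None if q is None else np.round(q,2))
E
```

```text
pinch x 0.03564600613272156
-1.0471975511965979 [-0.67 -0.05  2.1  -0.    1.1   0.37]
2.0943951023931953 [-0.67 -0.05  2.1  -0.    1.1  -2.77]
```

```bash
python3 - <<'E'
from h import *
import sys
x,y=.4267,-.2722;th=np.radians(30);z0=.004
G=lambda h,z0=.004:z0+h+.003-D
arm.goto([x,y,.05],down(th-np.pi/2))
if arm.movel([x,y,G(.036)],v=.12,max_force=8): sys.exit("hit2")
arm.command_gripper(.02);w=arm.get_state()["gripper_width"];print("grip y",w)
if not .033<w<.04: sys.exit("odd width")
arm.movel([x,y,.13],v=.2);print(arm.get_state()["gripper_width"])
sx,sy=.643,-.1867
arm.goto([sx,sy,.14],down(-np.pi/2-.005))
arm.movel([sx,sy,G(.036,.054+.040)],v=.1)
def down_try(x,y):
    arm.movel([x,y,G(.036,.054+.040)],v=.1)
    h=arm.movel([x,y,G(.036,.054-.001)],v=.03,max_force=7)
    s=arm.get_state();u=s["tcp_pos"][2]-G(.036,.054);print((round(x-sx,4),round(y-sy,4)),h,"above home",u.round(4),s["contact_force"].round(1),s["time_s"]);return u
for dx,dy in((0,0),(.0015,0),(-.0015,0),(0,.0015),(0,-.0015),(.002,.002),(-.002,.002),(-.002,-.002),(.002,-.002)):
    if down_try(sx+dx,sy+dy)<.004:break
E
```

```text
grip y 0.0357686965792541
0.03559150041168698
(0.0, 0.0) True above home 0.0301 [-0.4  0.6  4.7] 93.3667
(0.0015, 0.0) True above home 0.0303 [-1.3  0.1  1.7] 94.1917
(-0.0015, 0.0) True above home 0.0007 [ 0.1 -0.1  5.3] 95.65
```

```bash
cat >wind.py <<'E'
from h import *
import sys
S0=np.array([.6415,-.1867]);Zh=.054+.044+.003-D
def wind(a0,a1,v=.1,N=24):
    n=max(1,int(np.ceil(abs(a1-a0)/(2*np.pi/N)-1e-9)));fm=0
    for a in np.linspace(a0,a1,n+1)[1:]:
        arm.movel([S0[0]+.062*np.cos(a),S0[1]-.062*np.sin(a),Zh],v=v)
        s=arm.get_state();f=np.linalg.norm(s["contact_force"]);fm=max(fm,f)
        if f>35: print("force",s["contact_force"],a);sys.exit()
    print("at",round(a1,3),"fmax",fm.round(1),"w",s["gripper_width"].round(4),"t",s["time_s"])
E
python3 - <<'E'
from wind import *
arm.pause(.2);arm.command_gripper(.056)
p=arm.get_state()["tcp_pos"];arm.movel([p[0],p[1],.13],v=.25)
h=[S0[0]+.062,S0[1]]
arm.command_gripper(.034);arm.movel([*h,.13],v=.25)
if arm.movel([*h,Zh],v=.1,max_force=8):sys.exit("hit")
arm.command_gripper(.005);print(arm.get_state()["gripper_width"],arm.get_state()["contact_force"].round(1),arm.get_state()["time_s"])
if arm.get_state()["gripper_width"]<.014: sys.exit("miss")
wind(0,np.pi/4);wind(np.pi/4,np.pi/2)
E
```

```text
0.01784823081805832 [1.2 0.  1.5] 99.1667Traceback (most recent call last):
  File "<stdin>", line 9, in <module>
  File "wind.py", line 10, in wind
    print("at",round(a1,3),"fmax",fm.round(1),"w",s["gripper_width"].round(4),"t",s["time_s"])
                                                  ^^^^^^^^^^^^^^^^^^^^^^^^
AttributeError: 'float' object has no attribute 'round'
```

Just a print bug; the shaft is now wound to π/4. Continuing.

```bash
sed -i 's/s\["gripper_width"\].round(4)/round(s["gripper_width"],4)/;s/fm.round(1)/round(float(fm),1)/' wind.py
python3 - <<'E'
from wind import *
print(arm.get_state()["contact_force"],arm.get_state()["time_s"])
wind(np.pi/4,np.pi/2);wind(np.pi/2,np.pi);wind(np.pi,2*np.pi)
E
```

```text
[-2.96430275  2.20166354  5.98607611] 100.0917
at 1.571 fmax 7.8 w 0.0179 t 101.0167
at 3.142 fmax 7.4 w 0.017 t 102.8667
at 6.283 fmax 10.6 w 0.0175 t 106.5667
```

```bash
python3 - <<'E'
from wind import *
T=2*np.pi
def lid(f,nm):
    m=cv2.inRange(cv2.cvtColor(f["image"],cv2.COLOR_RGB2HSV),(0,0,140),(180,75,255));n,l,s,c=cv2.connectedComponentsWithStats(m)
    pr=proj(f,[.6442,.2225,.088])
    for i in range(1,n):
        if np.linalg.norm(c[i]-pr)<15 and s[i,4]>20:print(nm,"pred",pr.round(1),c[i].round(1),s[i].tolist(),plane(f,c[i],.086).round(4))
wind(T,2*T)
wind(2*T,3*T)
for n in("scene","side"):
    f=imaging.grab_frame(n);lid(f,n)
    import pickle;pickle.dump(f,open(n+"3.pkl","wb"))
    print([(x[0],plane(f,x[0],.123).round(4)) for x in blobs(f,(105,120,50),(128,255,255),40)[0]])
E
```

```text
at 12.566 fmax 10.3 w 0.0171 t 113.9667
at 18.85 fmax 10.0 w 0.0173 t 121.3667
[([268.3, 131.2], array([0.6442, 0.1074, 0.123 ])), ([283.2, 143.1], array([0.6441, 0.0518, 0.123 ])), ([463.8, 308.2], array([ 0.6085, -0.5038,  0.123 ]))]
[([297.1, 153.5], array([0.6484, 0.1388, 0.123 ])), ([304.6, 172.5], array([0.6473, 0.0526, 0.123 ])), ([422.0, 255.6], array([ 0.8181, -0.2667,  0.123 ])), ([393.2, 353.4], array([ 0.6709, -0.4642,  0.123 ]))]
```

```bash
python3 - <<'E'
from wind import *
import pickle
T=2*np.pi
wind(3*T,3.7*T);arm.pause(.3)
f=imaging.grab_frame("scene");pickle.dump(f,open("scene37.pkl","wb"))
print([(x[0],plane(f,x[0],.123).round(4)) for x in blobs(f,(105,120,50),(128,255,255),40)[0]])
S=pickle.load(open("f1.pkl","rb"));
print("pred lid (scene frame y .2404)",proj(f,[.6442,.24,.09]).round(1))
g=cv2.cvtColor(f["image"],cv2.COLOR_RGB2HSV)
for r in range(96,132):print(r," ".join("%3d/%3d"%(g[r,c,2],g[r,c,1]) for c in range(214,262,3)))
E
```

```text
at 23.248 fmax 8.9 w 0.0178 t 126.7083
[([160.2, 28.4], array([0.6993, 0.6943, 0.123 ])), ([277.4, 138.7], array([0.6436, 0.0726, 0.123 ])), ([463.8, 308.2], array([ 0.6085, -0.5038,  0.123 ]))]
pred lid (scene frame y .2404) [235.7 114.2]
96  71/111  71/111  71/115  71/108  69/107  66/104  70/109  71/111  70/113  72/110  70/113  72/113  72/110  72/113  72/117  75/112
97  71/115  70/109  69/115  70/109  71/108  70/109  69/111  70/113  69/115  70/113  71/111  71/111  71/111  71/111  72/113  73/112
98  70/109  68/109  69/111  69/111  69/111  69/111  69/107  71/111  70/113  72/113  69/115  70/117  71/111  71/115  71/115  70/113
99  67/114  69/111  69/107  69/107  68/105  69/107  69/111  69/111  70/109  70/109  71/115  70/109  71/108  71/111  69/111  70/109
100  69/103  70/109  70/109  68/109  70/109  70/109  68/109  69/107  70/106  68/109  71/115  70/109  69/107  70/109  70/109  69/111
101  69/111  69/107  67/110  69/107  68/109  68/105  68/105  68/109  69/111  70/106  69/107  69/111  68/109  69/111  69/115  68/109
102  68/113  69/107  69/107  69/107  69/107  69/107  68/113  69/107  69/
[... 3187 characters left out ...]
  70/109  70/117  67/110  66/112  68/109
127  65/114  66/104  64/108  65/106  65/110  68/109  66/112  68/113  66/112  69/115  68/116  67/114  67/110  66/108  66/112  65/106
128  80/ 86  62/111  63/109  64/112  65/106  66/112  63/113  65/110  66/108  68/109  68/109  66/104  65/106  65/110  65/106  65/106
129 137/ 35 216/ 32 232/ 22  90/ 65  73/ 80  62/103  64/112  63/109  65/106  64/108  63/109  63/105  64/108  63/109  63/113  64/116
130 167/ 24 190/ 30 253/  4 251/  6  90/ 25  96/ 24  86/ 42 115/ 42  90/ 57  75/ 78  98/ 75 104/ 76  61/109  62/107  62/107  63/109
131 173/ 21 148/ 26 254/  3 254/  3 115/ 22 151/ 24  92/ 25 102/ 30  99/ 26 178/ 20 219/ 34 243/ 18 246/ 16 219/ 31 214/ 27 110/213
```

```bash
python3 - <<'E'
from wind import *
import pickle
arm.command_gripper(.034);p=arm.get_state()["tcp_pos"];arm.movel([p[0],p[1],.15],v=.25)
arm.goto([.45,-.2,.36],down(0));arm.pause(.2)
f=imaging.grab_frame("scene");w=imaging.grab_frame("wrist");pickle.dump((f,w),open("fin.pkl","wb"))
print([(x[0],plane(f,x[0],.123).round(4)) for x in blobs(f,(105,120,50),(128,255,255),40)[0]])
S=pickle.load(open("f1.pkl","rb"))
d=cv2.absdiff(f["image"],S["sc1"]["image"]).max(2);pr=proj(f,[.6442,.24,.09]);print(pr.round(1))
h=cv2.cvtColor(f["image"],cv2.COLOR_RGB2HSV)
for r in range(102,132):print(r,"".join("#" if d[r,c]>40 else "." for c in range(215,258))," ","".join("0123456789"[h[r,c,2]*10//256] for c in range(215,258)))
print(arm.get_state()["time_s"])
E
```

```text
[([248.8, 115.4], array([0.6451, 0.1851, 0.123 ])), ([262.8, 125.7], array([0.647 , 0.1317, 0.123 ])), ([463.8, 308.2], array([ 0.6085, -0.5038,  0.123 ]))]
[235.7 114.2]<stdin>:10: RuntimeWarning: overflow encountered in scalar multiply
Traceback (most recent call last):
OverflowError: Python integer 256 out of bounds for uint8
```

```bash
python3 - <<'E'
from h import *
import pickle
f,w=pickle.load(open("fin.pkl","rb"));S=pickle.load(open("f1.pkl","rb"))
d=cv2.absdiff(f["image"],S["sc1"]["image"]).max(2)
h=cv2.cvtColor(f["image"],cv2.COLOR_RGB2HSV).astype(int)
print([(x[0],x[1]) for x in blobs(f,(105,120,50),(128,255,255),40)[0]][:4])
for r in range(96,134):print(r,"".join("#" if d[r,c]>40 else "." for c in range(210,272))," ","".join("0123456789"[h[r,c,2]*10//256] for c in range(210,272)))
for y in(.236,.240,.244):print(y,[proj(f,[.6442+a,y+b,.09]).round(1).tolist() for a,b in((0,0),(.0215,0),(-.0215,0),(0,.0215),(0,-.0215))])
E
```

```text
[([248.8, 115.4], [243, 109, 13, 14, 157]), ([262.8, 125.7], [257, 119, 13, 15, 153]), ([463.8, 308.2], [399, 231, 113, 153, 7560])]
96 ..............................................................   11111111111111111111113444432111111111111111111111111113444443
97 ..............................................................   11111111111111111111112344322111111111111111111111111123444443
98 ..............................................................   23111373111111111111132234211111111111111111111111111113444444
99 ..............................................................   22116787422222111111123134111111111111111111111111111113444443
100 ..............................................................   13668888733311111111112124111111111111111111111111111113444443
101 ..............................................................   67888887555211111111111124111111111111111111111111111113444443
102 ..............................................................   88888755469811111111111124111111111111111111111111111113444443
103 ...........................................
[... 3604 characters left out ...]
73334567886545898888999888898444444444321211
131 .........##....####........###############.##.#########.......   99996655799999954345333344444347788899999998888544444432111111
132 ..........##....######......######.########.##########........   99999666679999996433333333333465789999999999988754444211111111
133 ............#....######......####...#######.##....##..........   99999996666899999643333333433344799999999999987775421111121112
0.236 [[236.6, 115.0], [242.7, 111.5], [230.5, 118.5], [231.7, 111.0], [241.7, 119.0]]
0.24 [[235.7, 114.2], [241.7, 110.8], [229.6, 117.7], [230.8, 110.3], [240.7, 118.3]]
0.244 [[234.8, 113.5], [240.8, 110.0], [228.7, 117.0], [229.9, 109.5], [239.8, 117.5]]
```

The lid centre is near (234.5,114.3), and the tip near (235,109.8) is about 4.5 rows above it. A lid centred under the needle would show 4.2 rows, so it is aligned to about 2 mm. Now I'll take the crank off.

```bash
python3 - <<'E'
from wind import *
G=lambda h,z0:z0+h+.003-D
a=np.radians(108)
arm.command_gripper(.06);arm.goto([*S0,.13],down(a-np.pi/2))
if arm.movel([*S0,G(.036,.054)],v=.12,max_force=8):sys.exit("hit %s"%arm.get_state()["tcp_pos"])
arm.command_gripper(.02);w=arm.get_state()["gripper_width"];print("grip",w,arm.get_state()["contact_force"].round(1))
if not .033<w<.04:sys.exit("odd")
print("lift stop",arm.movel([*S0,.13],v=.08,max_force=30));print(arm.get_state()["gripper_width"],arm.get_state()["tcp_pos"])
E
```

```text
grip 0.03594963454408188 [-3.7 -1.2  4.4]
lift stop False
0.0357058732335533 [ 0.64096893 -0.1864502   0.12916642]
```

```bash
python3 - <<'E'
from wind import *
import pickle
G=lambda h,z0:z0+h+.003-D
x,y=.422,-.283;ph=np.radians(30-90)
arm.goto([x,y,.13],down(ph));print(arm.get_state()["gripper_width"])
arm.movel([x,y,G(.036,.019)],v=.15)
print("touch",arm.movel([x,y,G(.036,.002)],v=.03,max_force=5),arm.get_state()["tcp_pos"][2]-G(.036,.004))
arm.command_gripper(.056);arm.movel([x,y,.15],v=.2);arm.goto([.45,-.2,.36],down(0));arm.pause(.3)
w=imaging.grab_frame("wrist");f=imaging.grab_frame("scene");pickle.dump((f,w),open("fin2.pkl","wb"))
print([(b[0],b[1][4]) for b in blobs(f,(105,120,50),(128,255,255),40)[0]][:3])
m=cv2.inRange(cv2.cvtColor(w["image"],cv2.COLOR_RGB2HSV),(0,0,0),(180,255,60));n,l,s,c=cv2.connectedComponentsWithStats(m)
pr=proj(w,[x+.0537,y+.031,.046]);print("handle pred",pr,[(c[i].round(1),s[i].tolist()) for i in range(1,n) if np.linalg.norm(c[i]-pr)<20 and s[i,4]>10])
f0=pickle.load(open("fin.pkl","rb"))[0]
dd=cv2.absdiff(f["image"],f0["image"]).max(2)[100:140,205:290];print("needle-area changed px",(dd>40).sum(),arm.get_state()["time_s"])
E
```

```text
0.03607577965186528
touch True 0.000370774648721324
[([248.8, 115.4], 157), ([262.8, 125.8], 156), ([463.8, 308.2], 7563)]
handle pred [270.08430923 187.26790745] [(array([270.7, 185. ]), [267, 180, 10, 13, 75])]
needle-area changed px 3 139.2917
```

```bash
python3 - <<'E'
from h import *
f=imaging.grab_frame("side")
print([(b[0],b[1],plane(f,b[0],.123).round(3)) for b in blobs(f,(105,120,50),(128,255,255),40)[0]])
print(arm.job_done())
E
```

```text
[([283.6, 73.6], [276, 65, 17, 19, 110], array([0.721, 0.641, 0.123])), ([295.4, 149.3], [287, 138, 18, 23, 258], array([0.649, 0.159, 0.123])), ([302.7, 167.6], [296, 162, 14, 13, 140], array([0.648, 0.074, 0.123])), ([422.0, 255.6], [419, 251, 8, 9, 44], array([ 0.818, -0.267,  0.123])), ([393.2, 353.4], [294, 314, 195, 70, 6588], array([ 0.671, -0.464,  0.123]))]
the job is handed in; nothing more can be done
None
```

I handed the job in at about 139 s. By my measurements the pot and all three bottles are in their nests, the pot's lid is within about 2 mm of the needle, and the crank is back on its mat. No verdict came back, and I viewed 15 pictures, one over the limit of 14.

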